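# Slide the round-window shim plate out of its flat rack and lay it on the assembly stand

## Robot

A 6-joint arm with a two-finger parallel gripper is mounted at the origin on a cart in front of the work surface, level with it; the furniture and walls round the work are solid. World frame = base frame: x ahead of the robot, y to its left, z up, the work surface at z = 0. Lengths are in m, angles in rad, forces in N, time in s.
With the tool pointing down it reaches from about 0.375 to 0.975 m from the base axis. Payload 3.8 kg.
Tool frame: the origin (TCP) lies where the fingers leave the gripper's body, on its centre line; the fingertips stand 73 mm ahead of it and the grasp point (between the pads) lies 54 mm ahead of it; z points along the fingers, y is the line along which they close (so a half turn about z gives the same grasp; the last joint's range is limited). The gripper opens to 85 mm and grips with 20 to 120 N. Pads are 22 mm wide; open, the fingers measure 114 mm over their backs; the gripper's body (76 mm by 85 mm) begins 54 mm behind the grasp point. The pads swing forward as they close: fully open they stand 13 mm farther back than shut.
Start: joints at [-1.245, 0.264, 1.604, -0, 1.274, -0.037], TCP at [0.24, -0.631, 0.304] pointing down, gripper open.
Joint ranges: [-2.63, 2.63], [-0.94, 2.18], [0.31, 2.57], [-1.31, 4.45], [0, 2.66], [-2.55, 2.55]. Speed limits (rad/s): [2.57, 2.57, 3.14, 3.14, 3.14, 3.14].

## Interface

Orientations are given as a rotation vector (axis times angle).
In Python, from workcell import read_state, viewer, bot gives the robot as it stands.
- The arm moves only by the tool jog_arm, never from a script. Its argument "increments" is a list that holds one entry, the list of rows, each a list of 7 numbers: the shift along the tool's x, y, z in units of 30 mm (1.0 is 30 mm), then the turn, a rotation vector about the tool's x, y, z in units of 6 degrees (1.0 is 6 degrees), then the opening, from -1 (shut) to 1 (fully open). A call has exactly 5 rows; each row shifts and turns the commanded pose from where the row before left it, along the tool's axes as they then stand; what a row does not reach is not made up. A row lasts 1/12 s, in which the tool goes at most 41.7 mm and 7.16 degrees, less where a joint would pass 70% of its speed; a pose out of reach is approached as far as the arm can. A call is refused whole if a number of a shift passes 1 or a number of a turn 1, either way. A call with a gripper value outside its range is refused whole. The fingers move at their own pace and stop on an object; "force" is the grip in N (left out, the last holds). Time passes only in rows, so rows that do not move let the fingers close, or fill a call up. It gives the time, the measured TCP pose, the force, the opening and the grip force at its end, in the units of the state.
- read_state(): the state, without advancing time (a new reading comes with each control period).
- viewer.read_camera(name): name is "scene" or "top" or "wrist"; returns (picture, depth): 480x640x3 uint8, blue, green, red; 480x640 float32, m along the optical axis (not along the pixel's ray), 0 where there is no reading.
- viewer.camera_params(name): a dict with "fx", "fy", "cx", "cy" (pixels), "R" (3x3) and "t" (3): a world point X has camera coordinates R X + t; the wrist camera has in their place "hand_eye" (4x4, takes a point from camera to tool coordinates, whose origin is the TCP and whose axes are the flange's). Camera axes: x right, y down, z forward; pixel columns grow to the right and rows downward; lengths in m; the calibration is good to about 2 mm. A picture is of the moment at which its call begins: read the wrist's pose just before it. camera_params takes no time and is no camera call.
- bot.finish_job(): hands the job in; it is judged then, once.
The state is a dict: "time": time; "q": joint angles; "joint_vel": joint speeds; "joint_torque": joint torques, N m; "tool_pos": TCP position; "tcp_rot": TCP orientation; "wrist_force": force on the tool from outside, world axes, zero at the start; "torque": the same for the moment, N m; "width": opening from 0.0 (shut) to 1.0 (fully open); "grip_force": force on a finger pad.
Only numpy, scipy, OpenCV 4.12 (cv2) and the standard library are available. Lean on these libraries where they do the work, as an engineer would, in place of code of your own. Each camera call takes 0.05 s, during which the arm holds its last target. There are 200 camera calls.

## Task

The thin plates lie flush between the rails of the flat rack, so they cannot be gripped there. Push the plate with the round window along its lane toward the robot until about a third of it hangs over the rack's front edge, still lying on the rack; then grip it by the two long sides of the overhanging part, lift it off and lay it flat and centred on top of the grey assembly stand, lengthwise along the stand. Do not let it fall, and leave the plate with the straight slot and the other loose things where they are.

Things in the scene. Friction and masses are not known exactly. Their poses are not given: they have to be found in the camera images.
- round_plate: The plate to move: steel, 130 x 56 x 6 mm (x, y, z), 0.09 to 0.15 kg, one round window of 35 mm diameter in its middle, small holes near the corners. Origin: centre of its underside, below its centre of mass; x along its length, z up. It lies lengthwise in either lane of the rack, its near end 15 to 40 mm behind the rack's front edge.
- slot_plate: The other plate, to be left alone: same steel, size and frame, but with one straight slot 71 x 15 mm along its length instead of the round window. It lies in the other lane.
- plate_rack: Flat rack, fixed: black block 210 x 160 mm (x, y), deck 45 mm above the bench. Origin: centre of its underside, at bench height; x along the lanes, away from the robot. Aluminium rails at y = -73.5, 0, +73.5 mm, 11, 14, 11 mm wide, 6 mm above the deck (level with the plates' tops), bound two lanes 61 mm wide centred at y = -37.5 and +37.5 mm. Lanes are open at both ends.
- stand: Grey assembly stand, fixed: upright block 100 x 36 mm (x, y), narrower than the plate, with a black rubber top 45 mm above the bench, on a foot 120 x 60 x 10 mm. Origin: centre of its underside at bench height; x along its length. A plate laid lengthwise overhangs it 10 mm on each long side and 15 mm at each end.
- kapton_roll: Bystander: flat roll of amber tape, 52 mm diameter, 12 mm high, loose on the bench. Origin: centre of its underside.
- flux_tin: Bystander: small round tin with a green top, 47 mm diameter, 17 mm high, loose on the bench. Origin: centre of its underside.
- usb_meter: Bystander: white stick-shaped meter, 24 x 62 x 11 mm, loose on the bench. Origin: near the middle of its underside.
- front_edge (a point): Middle of the rack's front edge (the edge nearest the robot) at deck height, 105 mm from the rack's origin along its -x; axes as the rack's. Plates hang over here, with free air below down to the bench; one tips off if over 65 mm of it hangs out. At the start 40 to 65 mm of bare deck lie behind each plate, where a shut gripper can come down to push its far end.

How it is judged:
On the way, in this order (a step that is already met when the one before it is completed fails the run):
1. the round-window plate lies flat on the rack with at least 28 mm of it over the front edge (x of round_plate in the frame of plate_rack below -0.068 m and z of round_plate in the frame of plate_rack between 0.041 and 0.049 m and angle between round_plate's own z axis and vertical below 0.09 rad), for 0.2 s.
2. the plate is held in the fingers, at least 15 mm above the rack's deck (height (world z) of round_plate above 0.06 m and contact force between the fingers and round_plate above 1 N), for 0.2 s.
At the end, for the whole second after the job is handed in: the round-window plate rests flat on the stand's top, its centre within 15 mm of the stand's centre seen from above, its length within 11 degrees of the stand's, at rest (horizontal distance between round_plate and stand below 0.015 m and angle between the x axis of round_plate and the x axis of stand, either way round below 0.2 rad and angle between round_plate's own z axis and vertical below 0.06 rad and z of round_plate in the frame of stand between 0.041 and 0.049 m and contact force between round_plate and stand above 0.2 N and linear speed of round_plate below 0.02 m/s); the robot touches nothing.
It fails at once if the round-window plate falls (height (world z) of round_plate below 0.03 m).
It fails at once if the slot plate is moved by more than 15 mm (distance of slot_plate from where it was at the start of the episode above 0.015 m).
It fails at once if the tape roll, the tin or the meter is moved by more than 20 mm (distance of any of kapton_roll, flux_tin, usb_meter from where it was at the start of the episode above 0.02 m).
It also fails if it takes over 54 s, if anything falls off the work surface, if the arm or the gripper's body presses on something with over 40 N, if the wrist force passes 120 N, or if a joint passes its speed limit or range.

## Working session

There is one attempt and no reset: what is moved stays moved. The work goes in short steps, Python scripts to look and compute and a tool call to move; the robot and the scene stay as the last step left them, time stands still between calls to the robot, and variables do not carry over. Pictures are saved under pics/ and viewed, at most 10 in all, crops included, and the job is handed in when it is done.

Besides the shell and the picture viewer there is one more tool, called after "Call:" as name(argument=value, ...) on one line, values as JSON. jog_arm: Moves the arm, as the interface text tells. Its arguments: {"type":"object","properties":{"increments":{"type":"array","items":{"type":"array","items":{"type":"array","items":{"type":"number"}}}},"force":{"type":"number"}},"required":["increments"]}

```bash
mkdir -p pics; ls
python3 - <<'E'
from workcell import read_state, viewer, bot
import cv2,numpy as np
s=read_state(); print(s)
for n in("top","scene"):
    p,d=viewer.read_camera(n); cv2.imwrite(f"pics/{n}0.png",p); np.save(f"pics/{n}0.npy",d)
    print(n,viewer.camera_params(n))
print(viewer.camera_params("wrist"))
E
```

```text
pics
{'time': 0.0, 'q': array([-1.24488727e+00,  2.64787249e-01,  1.60536269e+00,  1.96642596e-05,
        1.27365676e+00, -3.68763810e-02]), 'joint_vel': array([ 0.00056615, -0.00074292, -0.00067751,  0.00036753, -0.00101181,
       -0.00173936]), 'joint_torque': array([-8.51816844e-05, -5.15118599e+01, -3.67314684e+01, -2.92729128e-04,
        1.27630393e-02, -1.47911123e-05]), 'tool_pos': array([ 0.23938564, -0.63053735,  0.30254495]), 'tcp_rot': array([-3.08789372e+00, -5.66337451e-01,  4.71307562e-04]), 'wrist_force': array([ 0.4323016 , -0.35300174, -0.81921398]), 'torque': array([-0.00141676, -0.0522485 , -0.01710577]), 'grip_force': 0.0, 'width': 0.9994153517773442}
top {'fx': 474.612076509156, 'fy': 474.612076509156, 'cx': 319.7414707852142, 'cy': 240.9629253886401, 'R': array([[-0.0197196 , -0.99979809, -0.00386227],
       [-0.99128433,  0.02005466, -0.13020439],
       [ 0.13025556,  0.00126103, -0.99147965]]), 't': array([-0.06858301,  0.56443064,  0.8400807 ])}
scene {'fx': 599.9367398329056, 'fy': 599.9367398329056, 'cx': 325.87926788515483, 'cy': 244.42457581345133, 'R': array([[-0.90659552, -0.42154947, -0.01950917],
       [-0.29213927,  0.66030111, -0.69185048],
       [ 0.30453113, -0.62152915, -0.72177719]]), 't': array([0.47702105, 0.26617627, 0.91300274])}
{'fx': 363.76300033989395, 'fy': 363.76300033989395, 'cx': 322.23607950746964, 'cy': 243.7469488812194, 'hand_eye': array([[ 9.43726636e-04, -9.48731644e-01, -3.16081281e-01,
         8.12706130e-02],
       [ 9.99999370e-01,  7.03065103e-04,  8.75426503e-04,
         2.41001180e-04],
       [-6.08319107e-04, -3.16081908e-01,  9.48731710e-01,
        -7.01609023e-02],
       [ 0.00000000e+00,  0.00000000e+00,  0.00000000e+00,
         1.00000000e+00]])}
```

View pics/top0.png

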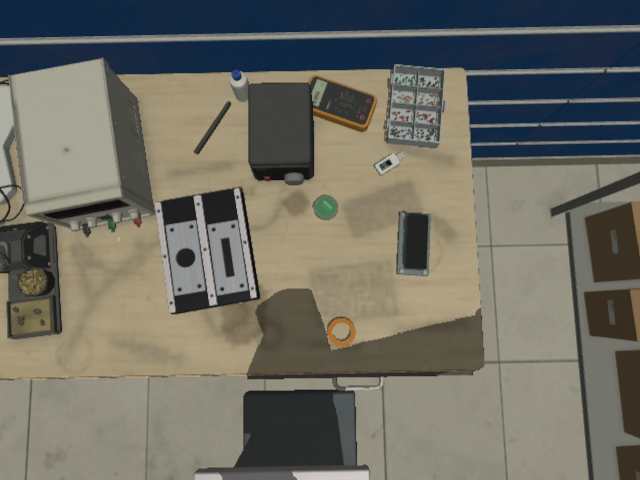

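View pics/scene0.png

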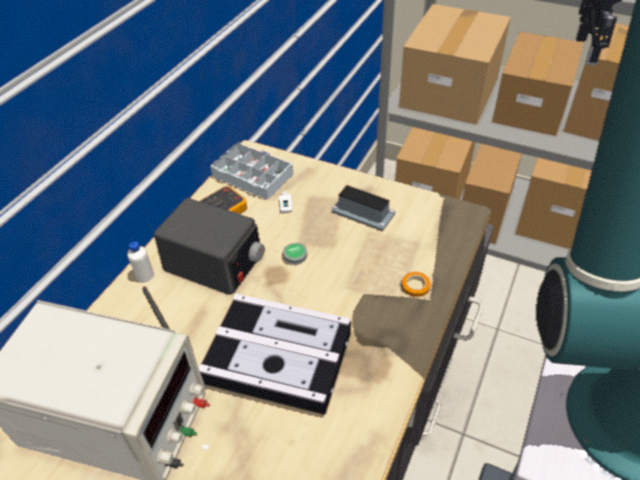

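The top view shows the round-window plate in the left lane with its window at about (186,257). The slot plate is in the right lane at (226,257). The stand is at (413,243), the tape roll at (341,331), the tin at (325,207) and the meter at (388,162). Tall boxes stand behind the rack and to its left. Next I'll measure the rack, plate and stand.

```bash
cat > h.py <<'E'
from workcell import read_state, viewer, bot
import cv2,numpy as np
from scipy.spatial.transform import Rotation as Ro
def pose(s):
    T=np.eye(4);T[:3,:3]=Ro.from_rotvec(s["tcp_rot"]).as_matrix();T[:3,3]=s["tool_pos"];return T
def cam(name,s=None):
    c=viewer.camera_params(name)
    if name=="wrist": T=pose(s)@c["hand_eye"]
    else:
        T=np.eye(4);T[:3,:3]=c["R"].T;T[:3,3]=-c["R"].T@c["t"]
    return c,T
def dirs(c,T,uv):
    uv=np.asarray(uv,float); return np.stack([(uv[...,0]-c["cx"])/c["fx"],(uv[...,1]-c["cy"])/c["fy"],np.ones(uv.shape[:-1])],-1)@T[:3,:3].T
def onplane(c,T,uv,z):
    d=dirs(c,T,uv); return T[:3,3]+d*((z-T[2,3])/d[...,2])[...,None]
def cloud(c,T,d):
    v,u=np.mgrid[:480,:640]; return T[:3,3]+dirs(c,T,np.stack([u,v],-1))*d[...,None]
E
python3 - <<'E'
from h import *
p=cv2.imread("pics/top0.png");d=np.load("pics/top0.npy")
c,T=cam("top");P=cloud(c,T,d)
print("cam",T[:3,3])
def roi(x0,y0,x1,y1):
    m=np.zeros((480,640),bool);m[y0:y1,x0:x1]=1;return m
for n,r,z0,z1,zt in(("rack",(150,180,268,320),.03,.065,.05),("stand",(390,200,440,285),.03,.06,.045)):
    m=(roi(*r)&(P[...,2]>z0)&(P[...,2]<z1)).astype(np.uint8)
    k=max(cv2.findContours(m,0,2)[0],key=cv2.contourArea)
    w=onplane(c,T,k[:,0].astype(float),zt)
    print(n,cv2.minAreaRect((w[:,:2]*1000).astype(np.float32)), "med z",np.median(P[m>0][:,2]))
    print(np.round(cv2.boxPoints(cv2.minAreaRect((w[:,:2]*1000).astype(np.float32))),0).tolist())
g=cv2.cvtColor(p,6)
for n,r in(("win",(172,240,200,275)),("slot",(215,230,240,285)),("standtop",(396,205,434,280))):
    m=(roi(*r)&(g<70)).astype(np.uint8)
    k=max(cv2.findContours(m,0,1)[0],key=cv2.contourArea)
    w=onplane(c,T,k[:,0].astype(float),.045 if n=="standtop" else .051)
    print(n,cv2.minAreaRect(k),cv2.minAreaRect((w[:,:2]*1000).astype(np.float32)))
big=cv2.resize(p[175:325,145:270],None,fx=4.6,fy=4,interpolation=cv2.INTER_CUBIC); cv2.imwrite("pics/crop.png",big[:600,:800])
E
```

```text
cam [ 0.44873364 -0.080948    0.90614938]
rack ((549.6021118164062, 127.78250122070312), (209.9407501220703, 161.5269775390625), 9.042739868164062) med z 0.04881213101588977
[[433.0, 191.0], [459.0, 32.0], [666.0, 65.0], [641.0, 224.0]]
stand ((558.9974365234375, -256.5428466796875), (38.3962516784668, 100.9232177734375), 85.01007843017578) med z 0.04443434638025301
[[507.0, -271.0], [608.0, -280.0], [611.0, -242.0], [510.0, -233.0]]
win ((185.0, 257.5), (17.0, 18.0), 90.0) ((535.8499145507812, 164.63699340820312), (32.69275665283203, 30.910612106323242), 88.85152435302734)
slot ((227.29000854492188, 257.030029296875), (37.75950241088867, 7.636752605438232), 81.8698959350586) ((535.2967529296875, 88.1139144897461), (68.7193832397461, 13.75947380065918), 8.452142715454102)
standtop ((415.0443420410156, 240.84786987304688), (23.90540313720703, 56.03549575805664), 2.2025980949401855) ((559.1304321289062, -254.1500701904297), (43.61128616333008, 103.47970581054688), 85.2004165649414)
```

Run:
```python
from h import *
d=np.load("pics/top0.npy");c,T=cam("top");P=cloud(c,T,d).reshape(-1,3)
P=P[(d.ravel()>0)&(P[:,0]>.2)]
for z in(.07,.12,.2,.3):
    q=P[(P[:,2]>z)&(P[:,0]<.9)&(P[:,1]>-.5)]
    for n,m in(("left",q[:,1]>.2),("mid",q[:,1]<.2)):
        if m.any(): print(z,n,np.percentile(q[m],[0.5,99.5],axis=0).round(3).tolist())
```

```text
0.07 left [[0.523, 0.235, 0.072], [0.854, 0.468, 0.17]]
0.07 mid [[0.689, -0.068, 0.072], [0.87, 0.071, 0.105]]
0.12 left [[0.601, 0.235, 0.122], [0.854, 0.422, 0.17]]
```

Call:
jog_arm(increments=[[[0, 0, 0, 0, 0, 0.98, -1], [0, 0, 0, 0, 0, 0.98, -1], [0.677, -0.985, 0, 0, 0, 0, -1], [0.677, -0.985, 0, 0, 0, 0, -1], [0.677, -0.985, 0, 0, 0, 0, -1]]])

```text
time: 0.52
tool_pos: [0.2857, -0.5329, 0.3028]
tcp_rot: [-3.13, -0.244, 0.001]
wrist_force: [1.3, -0.0, -1.0]
width: 0.295
grip_force: 0.0
```

Call:
jog_arm(increments=[[[0.677, -0.975, 0, 0, 0, 0, -1], [0.677, -0.975, 0, 0, 0, 0, -1], [0.677, -0.975, 0, 0, 0, 0, -1], [0.677, -0.975, 0, 0, 0, 0, -1], [0.677, -0.975, 0, 0, 0, 0, -1]]])

```text
time: 0.93
tool_pos: [0.3633, -0.3717, 0.3034]
tcp_rot: [-3.131, -0.247, 0.001]
wrist_force: [0.6, 0.9, -0.2]
width: -0.001
grip_force: 0.0
```

Call:
jog_arm(increments=[[[0.677, -0.975, 0, 0, 0, 0, -1], [0.677, -0.975, 0, 0, 0, 0, -1], [0.677, -0.975, 0, 0, 0, 0, -1], [0.677, -0.975, 0, 0, 0, 0, -1], [0.677, -0.975, 0, 0, 0, 0, -1]]])

```text
time: 1.35
tool_pos: [0.4406, -0.2114, 0.3036]
tcp_rot: [-3.132, -0.247, 0.001]
wrist_force: [0.8, -0.0, -0.4]
width: 0.005
grip_force: 0.0
```

Call:
jog_arm(increments=[[[0.677, -0.975, 0, 0, 0, 0, -1], [0.677, -0.975, 0, 0, 0, 0, -1], [0.677, -0.975, 0, 0, 0, 0, -1], [0.677, -0.975, 0, 0, 0, 0, -1], [0.677, -0.975, 0, 0, 0, 0, -1]]])

```text
time: 1.77
tool_pos: [0.518, -0.051, 0.3035]
tcp_rot: [-3.132, -0.247, 0.001]
wrist_force: [0.9, -0.8, 0.3]
width: 0.002
grip_force: 0.0
```

Call:
jog_arm(increments=[[[0.677, -0.975, 0, 0, 0, 0, -1], [0.677, -0.975, 0, 0, 0, 0, -1], [0.677, -0.975, 0, 0, 0, 0, -1], [0.677, -0.975, 0, 0, 0, 0, -1], [0.677, -0.975, 0, 0, 0, 0, -1]]])

```text
time: 2.18
tool_pos: [0.5953, 0.1093, 0.3033]
tcp_rot: [3.132, 0.248, -0.001]
wrist_force: [0.6, 0.7, 0.5]
width: 0.002
grip_force: 0.0
```

Call:
jog_arm(increments=[[[0.68, -0.965, 0, 0, 0, 0, -1], [0.68, -0.965, 0, 0, 0, 0, -1], [0, 0, 0.5, 0, 0, 0, -1], [0, 0, 0.5, 0, 0, 0, -1], [0, 0, 0, 0, 0, 0, -1]]])

```text
time: 2.6
tool_pos: [0.6245, 0.1716, 0.2694]
tcp_rot: [3.13, 0.25, -0.011]
wrist_force: [-0.8, 0.7, -0.5]
width: -0.002
grip_force: 0.0
```

Run:
```python
from h import *
s=read_state();print(s["tool_pos"],s["tcp_rot"],s["q"])
p,d=viewer.read_camera("wrist");cv2.imwrite("pics/w1.png",p);np.save("pics/w1.npy",d)
np.savez("pics/w1s.npz",tool_pos=s["tool_pos"],tcp_rot=s["tcp_rot"])
c,T=cam("wrist",s)
def px(w):
    q=np.linalg.inv(T)@np.r_[w,1];return (c["fx"]*q[0]/q[2]+c["cx"],c["fy"]*q[1]/q[2]+c["cy"])
a=np.radians(9.04);R=np.array([[np.cos(a),-np.sin(a)],[np.sin(a),np.cos(a)]])
for n,x,y,z in(("far",105,37.5,45),("near",57,37.5,51),("win",-8,37.5,51),("tipland",83,32.5,47)):
    print(n,px(np.r_[(R@[x,y]+[549.6,127.8])/1000,z/1000]))
```

```text
[0.62454682 0.17163188 0.26935593] [ 3.13048357  0.24952959 -0.01130872] [ 2.29765818e-01  2.39288813e-01  1.69906441e+00 -7.33141945e-05
  1.21053388e+00  1.64150539e+00]
far (np.float64(314.20402981951037), np.float64(194.3974513461996))
near (np.float64(314.3421052508146), np.float64(252.1703349801591))
win (np.float64(314.6851100641157), np.float64(319.9386257135858))
tipland (np.float64(320.30820871259414), np.float64(221.11610234820563))
```

View pics/w1.png

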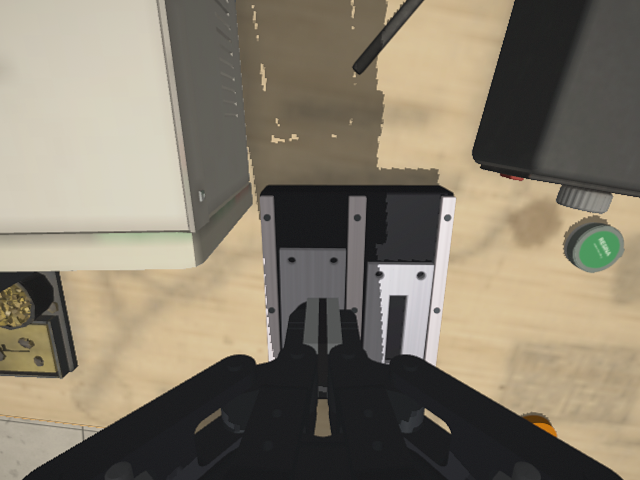

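The wrist view shows the rack upright, so the yaw is aligned. The round plate's far end is at row 249 (predicted 252), centred at column 313. The bare deck behind it spans rows 190–249. The shut fingers will land at about (320,221), so I'm descending.

Call:
jog_arm(increments=[[[0, 0, 0.94, 0, 0, 0, -1], [0, 0, 0.94, 0, 0, 0, -1], [0, 0, 0.94, 0, 0, 0, -1], [0, 0, 0.94, 0, 0, 0, -1], [0, 0, 0.7, 0, 0, 0, -1]]])

```text
time: 3.07
tool_pos: [0.6257, 0.1703, 0.1386]
tcp_rot: [3.132, 0.246, -0.002]
wrist_force: [0.5, -0.0, -0.6]
width: -0.002
grip_force: 0.0
```

Call:
jog_arm(increments=[[[0, 0, 0.1, 0, 0, 0, -1], [0, 0, 0.1, 0, 0, 0, -1], [0, 0, 0.1, 0, 0, 0, -1], [0, 0, 0, 0, 0, 0, -1], [0, 0, 0, 0, 0, 0, -1]]])

```text
time: 3.48
tool_pos: [0.6276, 0.1713, 0.1332]
tcp_rot: [-3.131, -0.247, -0.005]
wrist_force: [-0.3, -0.4, 0.0]
width: 0.002
grip_force: 0.0
```

Call:
jog_arm(increments=[[[0, 0, 0.1, 0, 0, 0, -1], [0, 0, 0.1, 0, 0, 0, -1], [0, 0, 0.1, 0, 0, 0, -1], [0, 0, 0, 0, 0, 0, -1], [0, 0, 0, 0, 0, 0, -1]]])

```text
time: 3.9
tool_pos: [0.6261, 0.1711, 0.1217]
tcp_rot: [3.132, 0.247, -0.001]
wrist_force: [0.8, -0.4, -0.1]
width: -0.004
grip_force: 0.0
```

```bash
python3 -c "
from h import *
s=read_state();print(s['time'],s['tool_pos'],s['wrist_force'],s['tcp_rot'])"
```

```text
3.9 [0.6260834  0.17108446 0.1216732 ] [ 0.77702111 -0.42090952 -0.05049123] [ 3.13174209e+00  2.47249608e-01 -1.29702858e-03]
```

Call:
jog_arm(increments=[[[0, 0, 0.05, 0, 0, 0, -1], [0, 0, 0, 0, 0, 0, -1], [0, 0, 0, 0, 0, 0, -1], [0, 0, 0, 0, 0, 0, -1], [0, 0, 0, 0, 0, 0, -1]]])

```text
time: 4.32
tool_pos: [0.6265, 0.1711, 0.1207]
tcp_rot: [3.132, 0.247, 0.0]
wrist_force: [0.1, -0.2, -0.6]
width: 0.001
grip_force: 0.0
```

Call:
jog_arm(increments=[[[0, 0, 0.04, 0, 0, 0, -1], [0, 0, 0, 0, 0, 0, -1], [0, 0, 0, 0, 0, 0, -1], [0, 0, 0, 0, 0, 0, -1], [0, 0, 0, 0, 0, 0, -1]]])

```text
time: 4.73
tool_pos: [0.6264, 0.1711, 0.1194]
tcp_rot: [-3.132, -0.247, 0.0]
wrist_force: [0.2, 0.3, -1.0]
width: -0.004
grip_force: 0.0
```

Call:
jog_arm(increments=[[[-0.2, 0, 0, 0, 0, 0, -1], [-0.2, 0, 0, 0, 0, 0, -1], [-0.2, 0, 0, 0, 0, 0, -1], [-0.2, 0, 0, 0, 0, 0, -1], [-0.2, 0, 0, 0, 0, 0, -1]]])

```text
time: 5.15
tool_pos: [0.596, 0.1663, 0.1194]
tcp_rot: [-3.132, -0.247, -0.0]
wrist_force: [0.7, 0.0, -0.7]
width: -0.002
grip_force: 0.4
```

Call:
jog_arm(increments=[[[-0.2, 0, 0, 0, 0, 0, -1], [-0.2, 0, 0, 0, 0, 0, -1], [-0.2, 0, 0, 0, 0, 0, -1], [-0.2, 0, 0, 0, 0, 0, -1], [-0.15, 0, 0, 0, 0, 0, -1]]])

```text
time: 5.57
tool_pos: [0.5679, 0.1618, 0.1194]
tcp_rot: [-3.132, -0.247, 0.0]
wrist_force: [1.4, 0.5, -0.4]
width: 0.0
grip_force: 0.4
```

Call:
jog_arm(increments=[[[-0.15, 0, 0, 0, 0, 0, -1], [-0.15, 0, 0, 0, 0, 0, -1], [-0.1, 0, 0, 0, 0, 0, -1], [-0.1, 0, 0, 0, 0, 0, -1], [0, 0, 0, 0, 0, 0, -1]]])

```text
time: 5.98
tool_pos: [0.5532, 0.1595, 0.1193]
tcp_rot: [3.132, 0.247, -0.001]
wrist_force: [1.4, 0.1, -1.0]
width: -0.0
grip_force: 0.0
```

Run:
```python
from h import *
s=read_state();print(s["tool_pos"],s["tcp_rot"],s["wrist_force"])
p,d=viewer.read_camera("top");cv2.imwrite("pics/t2.png",p)
cv2.imwrite("pics/t2c.png",cv2.resize(p[170:340,130:290],None,fx=3.5,fy=3.5,interpolation=cv2.INTER_CUBIC))
```

```text
[0.55318534 0.15950893 0.11930158] [ 3.13178802e+00  2.47303905e-01 -1.02261107e-03] [ 1.43838811  0.11917331 -0.99967773]
```

View pics/t2c.png

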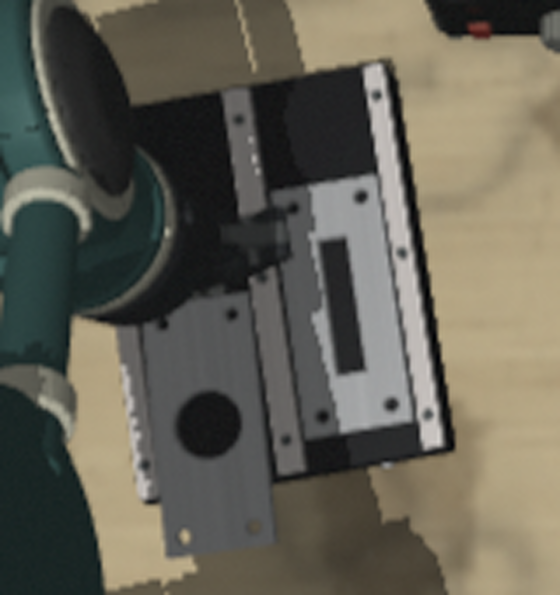

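The crop shows the plate now hanging over the front edge, with its window at crop (209,424), or (189.7,291.1) in the full picture. The slot plate is unmoved.

Run:
```python
from h import *
c,T=cam("top")
a=np.radians(9.04);R=np.array([[np.cos(a),-np.sin(a)],[np.sin(a),np.cos(a)]])
for n,uv in(("win",(209,424)),("nearL",(166,557)),("nearR",(274,542)),("farmid",(195,300))):
    w=onplane(c,T,np.array(uv)/3.5+[130,170],.051)[:2]*1000
    print(n,w.round(1),(R.T@(w-[549.6,127.8])).round(1))
w=np.array([553.2,159.5]);print("tcp",R.T@(w-[549.6,127.8]))
```

```text
win [475.  155.2] [-69.4  38.8]
nearL [408.3 176. ] [-132.    69.8]
nearR [414.7 121.2] [-134.3   14.7]
farmid [539.  163.5] [-4.8 36.9]
tcp [ 8.53611364 30.74060448]
```

Call:
jog_arm(increments=[[[-0.12, 0, 0, 0, 0, 0, -1], [-0.12, 0, 0, 0, 0, 0, -1], [-0.12, 0, 0, 0, 0, 0, -1], [-0.11, 0, 0, 0, 0, 0, -1], [0, 0, 0, 0, 0, 0, -1]]])

```text
time: 6.45
tool_pos: [0.5392, 0.1573, 0.1194]
tcp_rot: [3.132, 0.247, -0.001]
wrist_force: [0.1, 1.1, -1.2]
width: 0.004
grip_force: 0.0
```

Call:
jog_arm(increments=[[[0.2, 0, 0, 0, 0, 0, -1], [0.1, 0, -0.5, 0, 0, 0, -1], [0, 0, -1, 0, 0, 0, -1], [-0.5, 0, -1, 0, 0, 0, 1], [-1, 0, -0.5, 0, 0, 0, 1]]])

```text
time: 6.87
tool_pos: [0.5086, 0.1526, 0.2137]
tcp_rot: [-3.131, -0.246, -0.012]
wrist_force: [0.7, -0.2, 0.8]
width: 0.273
grip_force: 0.0
```

Call:
jog_arm(increments=[[[-0.95, -0.08, 0, 0, 0, 0, 1], [-0.95, -0.08, 0, 0, 0, 0, 1], [-0.93, -0.06, 0, 0, 0, 0, 1], [0, 0, 0, 0, 0, 0, 1], [0, 0, 0, 0, 0, 0, 1]]])

```text
time: 7.28
tool_pos: [0.4184, 0.1449, 0.2093]
tcp_rot: [-3.132, -0.248, 0.0]
wrist_force: [-0.1, -0.4, -0.6]
width: 0.974
grip_force: 0.0
```

Run:
```python
from h import *
s=read_state();print(s["time"],s["tool_pos"],s["tcp_rot"],s["q"],s["width"])
p,d=viewer.read_camera("wrist");cv2.imwrite("pics/w3.png",p)
np.savez("pics/w3s.npz",tool_pos=s["tool_pos"],tcp_rot=s["tcp_rot"])
p,d=viewer.read_camera("top");cv2.imwrite("pics/t3.png",p)
```

```text
7.2833 [0.41844264 0.14486334 0.20927999] [-3.13174688e+00 -2.48116435e-01  7.70917369e-05] [ 2.76994857e-01 -1.01375003e-01  2.18047714e+00  4.75114990e-05
  1.06253225e+00  1.68964592e+00] 0.97381841180476
```

View pics/w3.png

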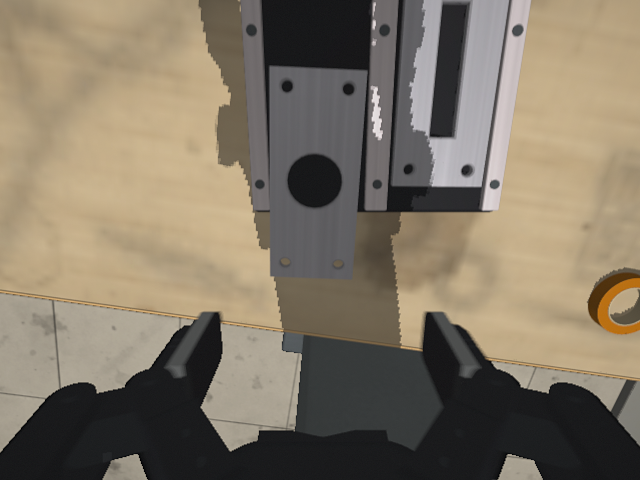

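The wrist view shows the plate's near end from (270,277) to (354,277), its window at (315,181) and the rack's front edge at row 211. About a third of the plate overhangs.

Run:
```python
from h import *
s=np.load("pics/w3s.npz");c,T=cam("wrist",s)
a=np.radians(9.04);R=np.array([[np.cos(a),-np.sin(a)],[np.sin(a),np.cos(a)]])
Ti=np.linalg.inv(pose(s))
for n,uv in(("win",(315,181)),("nearL",(271,277)),("nearR",(354,277)),("farL",(269,66)),("farR",(367,70)),("railLend",(261,211)),("railRend",(492,211))):
    w=onplane(c,T,np.array(uv,float),.051)
    print(n,(R.T@(w[:2]*1000-[549.6,127.8])).round(1),"tool mm",(Ti@np.r_[w,1])[:3].round(4)*1000)
```

```text
win [-80.2  41.6] tool mm [ 46.6  -4.1 158.3]
nearL [-145.6   72. ] tool mm [-18.7 -34.5 158.3]
nearR [-145.5   15.3] tool mm [-18.7  22.1 158.3]
farL [-15.   67.5] tool mm [111.9 -30.  158.3]
farR [-17.   11.6] tool mm [109.8  25.9 158.3]
railLend [-99.5  76.4] tool mm [ 27.4 -38.9 158.3]
railRend [-99.3 -72.1] tool mm [ 27.5 109.5 158.3]
```

Call:
jog_arm(increments=[[[0.13, -0.17, 0, 0, 0, 0.25, 1], [0, 0, 0.9, 0, 0, 0, 1], [0, 0, 0.9, 0, 0, 0, 1], [0, 0, 0.9, 0, 0, 0, 1], [0, 0, 0, 0, 0, 0, 1]]])

```text
time: 7.8
tool_pos: [0.4202, 0.1497, 0.1237]
tcp_rot: [3.133, 0.206, -0.014]
wrist_force: [-1.9, -0.3, 0.2]
width: 1.0
grip_force: 0.0
```

Call:
jog_arm(increments=[[[0, 0, 0.5, 0, 0, 0, 1], [0, 0, 0.5, 0, 0, 0, 1], [0, 0, 0, 0, 0, 0, 1], [0, 0, 0, 0, 0, 0, 1], [0, 0, 0, 0, 0, 0, 1]]])

```text
time: 8.22
tool_pos: [0.4239, 0.1509, 0.0997]
tcp_rot: [-3.134, -0.206, -0.002]
wrist_force: [0.1, -0.0, 0.1]
width: 1.0
grip_force: 0.0
```

Run:
```python
from h import *
s=read_state();print(s["time"],s["tool_pos"],s["tcp_rot"],s["wrist_force"])
p,d=viewer.read_camera("wrist");cv2.imwrite("pics/w4.png",p)
```

```text
8.2167 [0.42387525 0.15087989 0.09966126] [-3.13448924e+00 -2.05901152e-01 -2.48479091e-03] [ 0.1303758  -0.00759176  0.11400968]
```

View pics/w4.png

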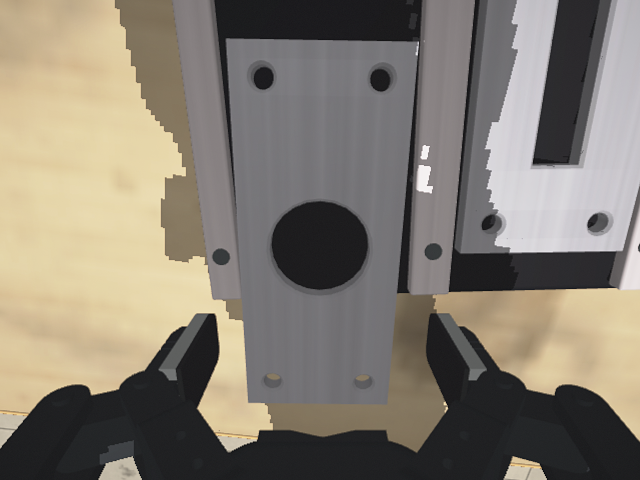

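The fingers straddle the overhang. The pads are at columns 215 and 428, the plate spans 248–388 at its end, and the pads clear the rack edge at row 295. I'm closing now.

Call:
jog_arm(increments=[[[0, 0, 0, 0, 0, 0, 0.2], [0, 0, 0, 0, 0, 0, 0.1], [0, 0, 0, 0, 0, 0, 0], [0, 0, 0, 0, 0, 0, -0.5], [0, 0, 0, 0, 0, 0, -1]]], force=80)

```text
time: 8.68
tool_pos: [0.4231, 0.1508, 0.0997]
tcp_rot: [-3.134, -0.206, -0.002]
wrist_force: [-2.2, 0.3, 7.4]
width: 0.63
grip_force: 82.5
```

Call:
jog_arm(increments=[[[0, 0, 0, 0, 0, 0, -1], [0, 0, 0, 0, 0, 0, -1], [0, 0, 0, 0, 0, 0, -1], [0, 0, 0, 0, 0, 0, -1], [0, 0, 0, 0, 0, 0, -1]]])

```text
time: 9.1
tool_pos: [0.4231, 0.1508, 0.0997]
tcp_rot: [-3.134, -0.206, -0.002]
wrist_force: [-1.1, 0.0, 6.3]
width: 0.631
grip_force: 82.5
```

Call:
jog_arm(increments=[[[0, 0, -0.1, 0, 0, 0, -1], [0, 0, -0.2, 0, 0, 0, -1], [0, 0, -0.3, 0, 0, 0, -1], [0, 0, -0.4, 0, 0, 0, -1], [0, 0, -0.4, 0, 0, 0, -1]]])

```text
time: 9.52
tool_pos: [0.4221, 0.1505, 0.1411]
tcp_rot: [3.135, 0.206, -0.001]
wrist_force: [-0.8, 0.7, -1.6]
width: 0.627
grip_force: 84.1
```

Call:
jog_arm(increments=[[[0, 0, -0.5, 0, 0, 0, -1], [0, 0, -0.5, 0, 0, 0, -1], [0, 0, -0.4, 0, 0, 0, -1], [0, 0, -0.2, 0, 0, 0, -1], [0, 0, 0, 0, 0, 0, -1]]])

```text
time: 9.93
tool_pos: [0.4236, 0.1509, 0.1905]
tcp_rot: [-3.134, -0.206, -0.006]
wrist_force: [1.2, -0.5, -0.4]
width: 0.634
grip_force: 84.1
```

Run:
```python
from h import *
s=read_state();print(s["time"],s["tool_pos"],s["tcp_rot"],s["wrist_force"],s["grip_force"])
p,d=viewer.read_camera("wrist");cv2.imwrite("pics/w5.png",p)
c,T=cam("wrist",s);P=cloud(c,T,d)
for z in range(60,440,40): print(z,P[z,318].round(4),P[z,295].round(4))
```

```text
9.9333 [0.42358991 0.15088291 0.19048336] [-3.13398478 -0.20611283 -0.00585263] [ 1.19840684 -0.45692123 -0.38991108] 84.06659960746765
60 [0.5217 0.1649 0.1416] [0.5207 0.1716 0.1424]
100 [0.5107 0.1634 0.142 ] [0.5098 0.1704 0.1415]
140 [0.4991 0.1619 0.1417] [0.4981 0.1691 0.1418]
180 [0.4864 0.1603 0.1401] [0.4857 0.1678 0.142 ]
220 [0.4486 0.1565 0.0457] [0.4467 0.1704 0.0457]
260 [4.057e-01 1.514e-01 4.000e-04] [0.4034 0.1689 0.0006]
300 [0.4439 0.1548 0.1424] [0.4427 0.163  0.1421]
340 [0.4273 0.1527 0.1423] [0.4263 0.1612 0.1424]
380 [0.4088 0.1503 0.1415] [0.4069 0.1592 0.1407]
420 [ 0.1071  0.1145 -0.1521] [-0.4884  0.1257 -0.7607]
```

View pics/w5.png

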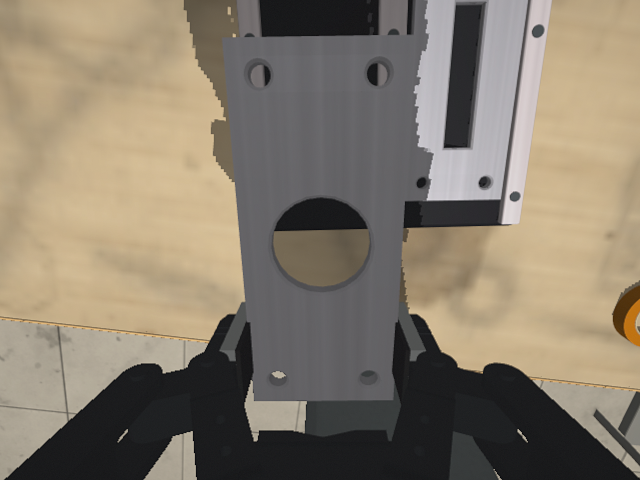

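The plate is held flat, with its top at z 0.142 at both ends. Its window is at (321,244) and it is aligned with the tool. Next comes the turn and carry to the stand.

Run:
```python
from h import *
s=read_state();c,T=cam("wrist",s)
for uv in((321.5,243),(324,401),(324.5,38)):
    print((np.linalg.inv(pose(s))@np.r_[onplane(c,T,np.array(uv,float),.142),1]).round(4))
```

```text
[4.24e-02 1.00e-04 4.74e-02 1.00e+00]
[-0.0236  0.0011  0.0473  1.    ]
[1.044e-01 9.000e-04 4.750e-02 1.000e+00]
```

Call:
jog_arm(increments=[[[0, 0, -0.2, 0, 0, 0.4, -1], [0, 0.2, -0.2, 0, 0, 0.6, -1], [0, 0.4, 0, 0, 0, 0.6, -1], [0.2, 0.6, 0, 0, 0, 0.49, -1], [0.23, 0.73, 0, 0, 0, 0, -1]]])

```text
time: 10.4
tool_pos: [0.4329, 0.0919, 0.1994]
tcp_rot: [3.139, -0.138, -0.003]
wrist_force: [0.0, 0.1, -1.9]
width: 0.63
grip_force: 84.2
```

Call:
jog_arm(increments=[[[0.25, 0.75, 0, 0, 0, 0, -1], [0.25, 0.75, 0, 0, 0, 0, -1], [0.25, 0.75, 0, 0, 0, 0, -1], [0.25, 0.75, 0, 0, 0, 0, -1], [0.25, 0.75, 0, 0, 0, 0, -1]]])

```text
time: 10.82
tool_pos: [0.4604, -0.0244, 0.1991]
tcp_rot: [-3.138, 0.137, 0.004]
wrist_force: [1.7, 0.5, -1.5]
width: 0.636
grip_force: 84.2
```

Call:
jog_arm(increments=[[[0.25, 0.75, 0, 0, 0, 0, -1], [0.25, 0.75, 0, 0, 0, 0, -1], [0.25, 0.75, 0, 0, 0, 0, -1], [0.25, 0.75, 0, 0, 0, 0, -1], [0.25, 0.75, 0, 0, 0, 0, -1]]])

```text
time: 11.23
tool_pos: [0.488, -0.1397, 0.199]
tcp_rot: [-3.138, 0.138, 0.004]
wrist_force: [0.4, 0.4, -1.4]
width: 0.632
grip_force: 84.2
```

Call:
jog_arm(increments=[[[0.3, 0.8, 0, 0, 0, 0, -1], [0.3, 0.8, 0, 0, 0, 0, -1], [0.3, 0.8, 0, 0, 0, 0, -1], [0.25, 0.7, 0, 0, 0, 0, -1], [0.17, 0.57, 0, 0, 0, 0, -1]]])

```text
time: 11.65
tool_pos: [0.5183, -0.2533, 0.199]
tcp_rot: [-3.138, 0.139, 0.003]
wrist_force: [0.7, 0.8, -1.0]
width: 0.633
grip_force: 84.2
```

Call:
jog_arm(increments=[[[0, 0, 0.5, 0, 0, 0, -1], [0, 0, 0.5, 0, 0, 0, -1], [0, 0, 0.5, 0, 0, 0, -1], [0, 0, 0, 0, 0, 0, -1], [0, 0, 0, 0, 0, 0, -1]]])

```text
time: 12.07
tool_pos: [0.5172, -0.2512, 0.1535]
tcp_rot: [-3.137, 0.137, 0.006]
wrist_force: [0.1, 0.7, -1.5]
width: 0.63
grip_force: 84.3
```

Run:
```python
from h import *
s=read_state();print(s["time"],s["tool_pos"],s["tcp_rot"],s["wrist_force"],s["grip_force"])
p,d=viewer.read_camera("wrist")
q,_=viewer.read_camera("scene")
cv2.imwrite("pics/w6.png",np.hstack([p[:,100:540][:, :400],q[100:340,240:440].repeat(2,0).repeat(2,1)]))
np.savez("pics/w6s.npz",tool_pos=s["tool_pos"],tcp_rot=s["tcp_rot"])
```

```text
12.0667 [ 0.51723963 -0.25115573  0.15354755] [-3.13657519  0.1373664   0.00619921] [ 0.09283159  0.69019168 -1.54819341] 84.30433988571167
```

View pics/w6.png

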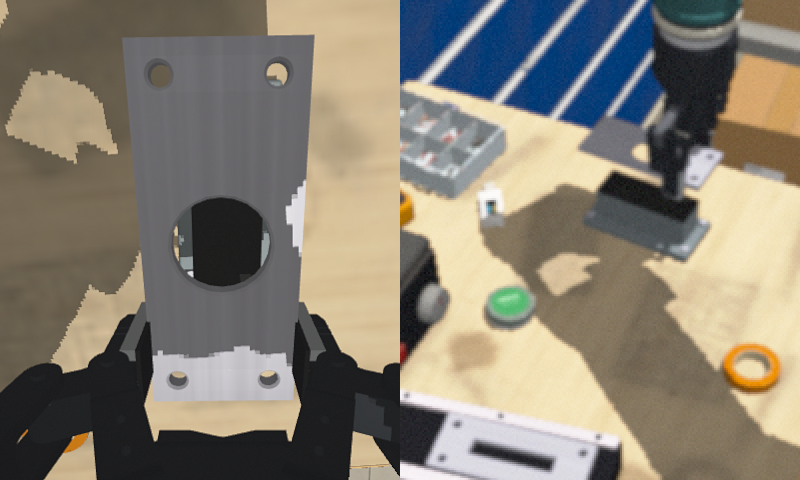

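Through the window the black stand top spans columns 292–363, about 2.5 mm to the tool's +y, so I'm making a small correction. The plate is still level, so I'm lowering it.

Call:
jog_arm(increments=[[[0, 0.07, 0.4, 0, 0, 0, -1], [0, 0, 0.5, 0, 0, 0, -1], [0, 0, 0.4, 0, 0, 0, -1], [0, 0, 0.25, 0, 0, 0, -1], [0, 0, 0, 0, 0, 0, -1]]])

```text
time: 12.58
tool_pos: [0.5169, -0.2532, 0.1066]
tcp_rot: [-3.137, 0.137, 0.006]
wrist_force: [-0.7, 1.0, -0.9]
width: 0.635
grip_force: 84.3
```

Call:
jog_arm(increments=[[[0, 0, 0.05, 0, 0, 0, -1], [0, 0, 0.05, 0, 0, 0, -1], [0, 0, 0, 0, 0, 0, -1], [0, 0, 0, 0, 0, 0, -1], [0, 0, 0, 0, 0, 0, -1]]])

```text
time: 13.0
tool_pos: [0.5187, -0.2541, 0.1065]
tcp_rot: [3.138, -0.137, 0.002]
wrist_force: [-0.3, -0.4, -1.1]
width: 0.629
grip_force: 84.3
```

Call:
jog_arm(increments=[[[0, 0, 0.05, 0, 0, 0, -1], [0, 0, 0, 0, 0, 0, -1], [0, 0, 0, 0, 0, 0, -1], [0, 0, 0, 0, 0, 0, -1], [0, 0, 0, 0, 0, 0, -1]]])

```text
time: 13.42
tool_pos: [0.5184, -0.2539, 0.1044]
tcp_rot: [3.139, -0.137, 0.0]
wrist_force: [-0.3, -0.5, -1.0]
width: 0.633
grip_force: 84.3
```

Call:
jog_arm(increments=[[[0, 0, 0.07, 0, 0, 0, -1], [0, 0, 0, 0, 0, 0, -1], [0, 0, 0, 0, 0, 0, -1], [0, 0, 0, 0, 0, 0, -1], [0, 0, 0, 0, 0, 0, -1]]])

```text
time: 13.83
tool_pos: [0.5184, -0.2539, 0.1023]
tcp_rot: [-3.139, 0.137, 0.0]
wrist_force: [0.2, 0.5, -1.0]
width: 0.629
grip_force: 84.3
```

Call:
jog_arm(increments=[[[0, 0, 0.05, 0, 0, 0, -1], [0, 0, 0, 0, 0, 0, -1], [0, 0, 0, 0, 0, 0, -1], [0, 0, 0, 0, 0, 0, -1], [0, 0, 0, 0, 0, 0, -1]]])

```text
time: 14.25
tool_pos: [0.5184, -0.254, 0.1008]
tcp_rot: [-3.139, 0.137, -0.0]
wrist_force: [-0.0, 0.4, -1.5]
width: 0.634
grip_force: 84.3
```

Call:
jog_arm(increments=[[[0, 0, 0.03, 0, 0, 0, -1], [0, 0, 0, 0, 0, 0, -1], [0, 0, 0, 0, 0, 0, -1], [0, 0, 0, 0, 0, 0, -1], [0, 0, 0, 0, 0, 0, -1]]])

```text
time: 14.67
tool_pos: [0.5185, -0.254, 0.1001]
tcp_rot: [3.138, -0.137, 0.001]
wrist_force: [0.0, -0.4, 0.5]
width: 0.631
grip_force: 84.5
```

Call:
jog_arm(increments=[[[0, 0, 0.02, 0, 0, 0, -1], [0, 0, 0, 0, 0, 0, -1], [0, 0, 0, 0, 0, 0, -1], [0, 0, 0, 0, 0, 0, -1], [0, 0, 0, 0, 0, 0, -1]]])

```text
time: 15.08
tool_pos: [0.5185, -0.254, 0.1001]
tcp_rot: [3.138, -0.137, 0.001]
wrist_force: [-2.9, 0.8, 5.4]
width: 0.636
grip_force: 84.9
```

Run:
```python
from h import *
s=read_state();print(s["time"],s["tool_pos"],s["wrist_force"],s["torque"])
p,d=viewer.read_camera("wrist");cv2.imwrite("pics/w7.png",p)
c,T=cam("wrist",s);P=cloud(c,T,d)
print(P[60:190:10,320:330].mean(1).round(4)[[0,6,12]],P[310:390:10,320:330].mean(1).round(4)[[0,6]])
```

```text
15.0833 [ 0.51854603 -0.25404835  0.10005857] [-2.8675381   0.80267923  5.39726617] [ 0.13155565  0.31581812 -0.02153037]
[[ 0.617  -0.2636  0.0513]
 [ 0.6003 -0.2622  0.0511]
 [ 0.5819 -0.2606  0.0514]] [[ 0.5343 -0.2566  0.0508]
 [ 0.5084 -0.2544  0.0512]]
```

The plate is in contact and flat, with its top at 0.051. I'm releasing it.

Call:
jog_arm(increments=[[[0, 0, 0, 0, 0, 0, 0.3], [0, 0, 0, 0, 0, 0, 0.4], [0, 0, 0, 0, 0, 0, 0.6], [0, 0, 0, 0, 0, 0, 0.9], [0, 0, 0, 0, 0, 0, 0.9]]], force=20)

```text
time: 15.55
tool_pos: [0.5183, -0.2539, 0.0991]
tcp_rot: [-3.138, 0.137, 0.0]
wrist_force: [-0.0, -1.0, -0.4]
width: 0.951
grip_force: 0.0
```

Call:
jog_arm(increments=[[[0, 0, 0, 0, 0, 0, 0.9], [0, 0, -0.2, 0, 0, 0, 0.9], [0, 0, -0.5, 0, 0, 0, 0.9], [0, 0, -0.8, 0, 0, 0, 0.9], [0, 0, -1, 0, 0, 0, 0.9]]])

```text
time: 15.97
tool_pos: [0.5169, -0.2532, 0.1732]
tcp_rot: [-3.136, 0.137, 0.007]
wrist_force: [0.6, -0.1, -0.7]
width: 0.952
grip_force: 0.0
```

Call:
jog_arm(increments=[[[-0.5, 0, -0.8, 0, 0, 0, 0.9], [-0.8, 0, -0.5, 0, 0, 0, 0.9], [-0.8, 0, 0, 0, 0, 0, 0.9], [-0.5, 0, 0, 0, 0, 0, 0.9], [0, 0, 0, 0, 0, 0, 0.9]]])

```text
time: 16.38
tool_pos: [0.4382, -0.2466, 0.2138]
tcp_rot: [-3.138, 0.139, 0.002]
wrist_force: [0.2, 0.5, -0.7]
width: 0.948
grip_force: 0.0
```

Run:
```python
from h import *
s=read_state();print(s["time"],s["tool_pos"],s["wrist_force"])
p,d=viewer.read_camera("wrist");c,T=cam("wrist",s);P=cloud(c,T,d)
m=((P[...,2]>.044)&(P[...,2]<.058)&(P[...,0]>.47)&(P[...,0]<.65)&(abs(P[...,1]+.256)<.06)).astype(np.uint8)
k=max(cv2.findContours(m,0,1)[0],key=cv2.contourArea)
print(cv2.minAreaRect((onplane(c,T,k[:,0].astype(float),.051)[:,:2]*1000).astype(np.float32)),np.median(P[m>0][:,2]))
m=((P[...,2]>.006)&(P[...,2]<.02)&(abs(P[...,0]-.56)<.09)&(abs(P[...,1]+.256)<.05)).astype(bool)
if m.any():print("foot",np.percentile(P[m],[1,99],axis=0).round(3))
q,_=viewer.read_camera("top")
cv2.imwrite("pics/fin.png",np.hstack([p[:,120:520],np.vstack([cv2.resize(q[170:290,360:460],(400,480))])]))
```

```text
16.3833 [ 0.43818074 -0.24660803  0.21381258] [ 0.2105668   0.50058654 -0.65697543]
((538.7303466796875, -256.04248046875), (56.02366638183594, 89.60327911376953), 85.80586242675781) 0.05088583025664786
foot [[ 0.499 -0.278  0.009]
 [ 0.507 -0.229  0.014]]
```

View pics/fin.png

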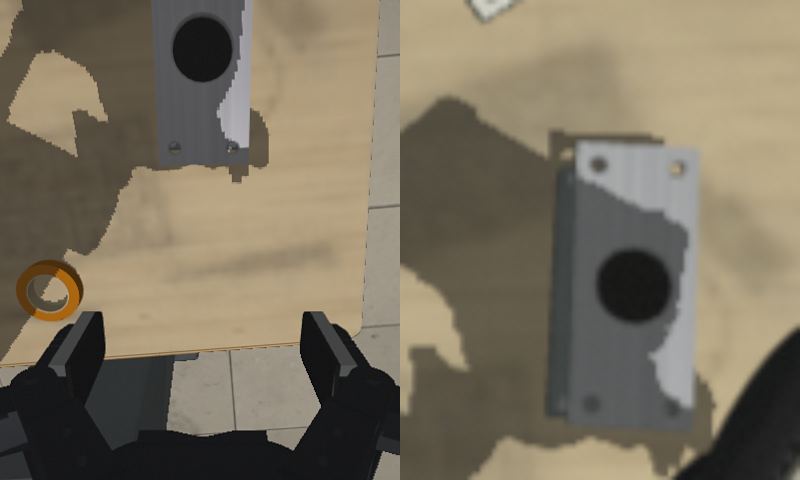

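The plate lies flat on the stand. Its window centre is at about (418,241) in the top image, within a few mm of the measured stand centre. Nothing else has moved, so I'm handing in.

```bash
python3 -c "
from h import *
c,T=cam('top');print(onplane(c,T,np.array([418.25,241.5]),.051))
print(bot.finish_job())"
```

```text
[ 0.55647805 -0.25865113  0.051     ]
the job is handed in; nothing more can be done
None
```

The round-window plate was pushed out, gripped and laid flat on the stand, and the job was handed in at about 16 s; by my measurements it lies about 3 mm off the stand's centre and lengthwise along it, but no verdict came back.

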